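# Stand up the fallen sleeve and hold the feed paddle

## Task

One of the aluminium sleeves in the lane has fallen over: stand it upright again (either end up) centred on its empty round mark, without pushing or tipping the other sleeves, and let go of it. Then press the black spring paddle of the blue feed unit about half-way down, so that its yellow pointer is in the green band and never in the red, and finish while still holding it there; do not let it go. Leave everything else on the bench where it is.

Things in the scene. Friction and masses are not known exactly. Their poses are not given: they have to be found in the camera images.
- lane: grey lane plate, 142 mm (its x) by 470 mm (its y), with four round marks in a row along its y; origin on the bench under its middle. The upper face is 10 mm above the bench and is edged along both long sides by steel strips 6 mm wide that stand 6 mm above it, 130 mm apart inside. Fixed; its z points up.
- mark_0 (a point): centre of a round mark (white disc with yellow rim, 66 mm across) on the lane's upper face, 115 mm from the next mark; three marks carry standing sleeves, the fallen sleeve lies across the fourth.
- mark_1 (a point): centre of a round mark (white disc with yellow rim, 66 mm across) on the lane's upper face, 115 mm from the next mark; three marks carry standing sleeves, the fallen sleeve lies across the fourth.
- mark_2 (a point): centre of a round mark (white disc with yellow rim, 66 mm across) on the lane's upper face, 115 mm from the next mark; three marks carry standing sleeves, the fallen sleeve lies across the fourth.
- mark_3 (a point): centre of a round mark (white disc with yellow rim, 66 mm across) on the lane's upper face, 115 mm from the next mark; three marks carry standing sleeves, the fallen sleeve lies across the fourth.
- fallen_center (a point): the fallen sleeve: turned aluminium, 50 mm diameter, 90 mm long, both ends alike, shallow grooves, 0.3 kg give or take, lying on its side across one mark with its axis within about 35 degrees of the lane's x. The point is its centre, 25 mm above the lane now and 45 mm when it stands; z is its own long axis.
- fallen: the same fallen sleeve; its origin is at the same centre point and its z is the long axis.
- sleeve_a_center (a point): turned aluminium sleeve, 50 mm diameter and 90 mm tall, both ends alike, 0.3 kg give or take, standing upright on one of the lane's marks; the point is its centre (45 mm above the lane), z along its own axis. Leave it as it stands.
- sleeve_b_center (a point): turned aluminium sleeve, 50 mm diameter and 90 mm tall, both ends alike, 0.3 kg give or take, standing upright on one of the lane's marks; the point is its centre (45 mm above the lane), z along its own axis. Leave it as it stands.
- sleeve_c_center (a point): turned aluminium sleeve, 50 mm diameter and 90 mm tall, both ends alike, 0.3 kg give or take, standing upright on one of the lane's marks; the point is its centre (45 mm above the lane), z along its own axis. Leave it as it stands.
- feed_unit: blue box, 170 mm (its x) by 110 mm (its y) by 50 mm high, with the black spring paddle above it; origin on the bench under its middle. Fixed to the bench; its y is the paddle's hinge line. An upright scale plate beside the paddle (4 mm thick, 26 mm wide, its near edge 46 mm towards +y from the pad's middle, top at 136 mm) shows from the top down white, green, white and red. Under the pad is a rubber stop 64 mm above the bench.
- paddle_hinge (a point): middle of the paddle's hinge line, 105 mm above the bench and 60 mm from the unit's middle towards the unit's +x; axes as the unit's.
- pad_top (a point): middle of the upper face of the black pad (50 by 50 mm, 12 mm thick) at the free end of the paddle; it lies 120 mm from the hinge towards the unit's -x, moves down with the paddle and at rest is 129 mm above the bench.
- paddle (a joint): how far the paddle is pressed down, rad: 0 at rest (pad slopes 0.2 rad up from the hinge), 0.2 half-way (level, pad 105 mm above the bench), 0.4 fully down. Green band 0.14 to 0.26, red from 0.32 on. A spring returns it: pressing at the middle of the pad takes about 3 N to start, 7 N half-way and 11 N fully down.
- oil_bottle: yellow closed bottle, 56 mm diameter, 160 mm tall, standing; origin in its underside. Leave it.
- wrench: steel wrench, 170 mm long, lying on the bench. Leave it.
- collar: steel ring, 60 mm outside diameter, 22 mm high, on the bench. Leave it.
- plug_gauge: steel plug gauge, foot 40 mm across, 70 mm tall, standing; origin in its underside. Leave it.
Not all that is in view belongs to the job. What is shaped like the fallen but orange or pink is not meant.

How it is judged:
On the way, in this order (a step that is already met when the one before it is completed fails the run):
1. the fallen sleeve stands upright on its mark, released and at rest (angle between the z axis of fallen_center and the z axis of lane, either way round below 0.1 rad and (horizontal distance between fallen_center and mark_0 below 0.016 m or horizontal distance between fallen_center and mark_1 below 0.016 m or horizontal distance between fallen_center and mark_2 below 0.016 m or horizontal distance between fallen_center and mark_3 below 0.016 m) and z of fallen_center in the frame of lane below 0.06 m and contact force between fallen and the fingers below 0.3 N and contact force between fallen and the arm below 0.3 N and linear speed of fallen below 0.02 m/s), for 0.2 s.
2. the robot holds the paddle in the green band (value of joint paddle between 0.13 and 0.27 rad and (contact force between feed_unit and the fingers above 1.5 N or contact force between feed_unit and the arm above 1.5 N)), for 0.3 s.
At the end, for the whole second after the job is handed in: The sleeve stands (within 0.1 rad) on the empty mark, axis within 16 mm of its centre, untouched, at rest; the other sleeves stand within 20 mm of where they were; the robot presses the paddle (over 1.5 N) and keeps it between 0.13 and 0.27 rad (all of step 1 and all of step 2 and distance of each of sleeve_a_center, sleeve_b_center, sleeve_c_center from where it was at the start of the episode below 0.02 m and angle between each of sleeve_a_center, sleeve_b_center, sleeve_c_center's own z axis and vertical below 0.15 rad); the arm keeps its last pose, push and grip.
It fails at once if a standing sleeve pushed over 25 mm or tipped (distance of any of sleeve_a_center, sleeve_b_center, sleeve_c_center from where it was at the start of the episode above 0.025 m or angle between any of sleeve_a_center, sleeve_b_center, sleeve_c_center's own z axis and vertical above 0.3 rad).
It fails at once if the paddle pressed into the red (value of joint paddle above 0.33 rad).
It fails at once if the paddle pressed before the sleeve stands (value of joint paddle above 0.1 rad and not (angle between the z axis of fallen_center and the z axis of lane, either way round below 0.2 rad)).
It fails at once if another thing on the bench moved over 30 mm (distance of any of oil_bottle, wrench, collar, plug_gauge from where it was at the start of the episode above 0.03 m).
It also fails if it takes over 64 s, if anything falls off the work surface, if the arm or the gripper's body presses on something with over 40 N, if the wrist force passes 120 N, or if a joint passes its speed limit or range.

## Robot

A 7-joint arm with a two-finger parallel gripper is mounted at the origin on the work surface. World frame = base frame: x ahead of the robot, y to its left, z up, the work surface at z = 0. Lengths are in m, angles in rad, forces in N, time in s.
With the tool pointing down it reaches from about 0.4 to 0.925 m from the base axis. Payload 5.6 kg.
Tool frame: the origin (TCP) lies between the finger pads; the fingertips stand 19 mm ahead of it and the grasp point (between the pads) is the TCP; y points along the fingers, z is the direction in which the jaws open and shut, and the axes are right-handed (so a half turn about y gives the same grasp; the last joint's range is limited). The gripper opens to 85 mm and grips with 20 to 120 N. Pads are 22 mm wide; open, the fingers measure 114 mm over their backs; the gripper's body (76 mm by 85 mm) begins 54 mm behind the grasp point. The pads swing forward as they close: fully open they stand 13 mm farther back than shut.
Start: joints at [1.15, 0.468, -0.012, 1.603, 0.006, 1.071, -0.056], TCP at [0.24, -0.604, 0.25] pointing down, gripper open.
Joint ranges: [-2.53, 2.53], [-0.31, 2.02], [-1.57, 1.55], [0.28, 2.44], [-1.29, 4.43], [0.15, 1.84], [-2.92, 2.92]. Speed limits (rad/s): [2.57, 2.57, 3.14, 3.14, 3.14, 3.14, 3.14].

## Interface

Orientations are given as a rotation vector (axis times angle).
In Python, from workcell import sensors, eyes, order gives the robot as it stands.
- The arm moves only by the shell command python3 -m pendant 'ROWS' [OPENING] [FORCE]. ROWS is a JSON object of lists of equal length, an entry for each row: "xyz": the shift along the tool's x, y, z normalised to -1 to 1, where 1 is 0.02 m, a list of three; "turn": the turn about the tool's y normalised to -1 to 1, where 1 is 0.1 rad. A call has 1 to 20 rows; each row shifts and turns the pose as measured when the row begins, along the tool's axes as they then stand; what a row does not reach is not made up. A row lasts 1/8 s, in which the tool goes at most 62.5 mm and 10.7 degrees, less where a joint would pass 70% of its speed; a pose out of reach is approached as far as the arm can. A call with a number of a shift or a turn outside -1 to 1 is refused whole. A call with a gripper value outside its range is refused whole. OPENING is the gripper command: -1 is shut, 1 is fully open, values between are in proportion, set as the call begins (- or left out, the last holds). The fingers move at their own pace and stop on an object; FORCE is the grip in N (left out, the last holds). Time passes only in rows, so rows that do not move let the fingers close. It gives the time, the measured TCP pose, the force and the opening at its end, in the units of the state.
- sensors.sense(): the state, without advancing time (a new reading comes with each control period).
- eyes.capture(name): name is "scene" or "top" or "wrist"; returns the picture (420x560x3 uint8, blue, green, red); there is no depth.
- eyes.camera_params(name): a dict with "fx", "fy", "cx", "cy" (pixels), "R" (3x3) and "t" (3): a world point X has camera coordinates R X + t; the wrist camera has in their place "T_tool_cam" (4x4, takes a point from camera to tool coordinates, whose origin is the TCP and whose axes are the tool frame's). Camera axes: x right, y down, z forward; pixel columns grow to the right and rows downward; lengths in m; the calibration is good to about 2 mm. A picture is of the moment at which its call begins: read the wrist's pose just before it. camera_params takes no time and is no camera call.
- order.sign_off(): hands the job in, once; it reports no verdict.
The state is a dict: "t": time; "qpos": joint angles; "joint_velocities": joint speeds; "joint_torque": joint torques, N m; "eef_pos": TCP position; "eef_rot": TCP orientation; "force": force on the tool from outside, world axes, zero at the start; "wrist_torque": the same for the moment, N m; "finger_gap": finger opening in m.
Only numpy, scipy, OpenCV 4.12 (cv2) and the standard library are available. Lean on these libraries where they do the work, as an engineer would, in place of code of your own. Each camera call takes 0.05 s, during which the arm holds its last target.

## Working session

There is one attempt and no reset: what is moved stays moved. The work goes in short steps, Python scripts to look and compute and a shell command to move; the robot and the scene stay as the last step left them, time stands still between calls to the robot, and variables do not carry over. Pictures are saved under pics/ and viewed, and the job is handed in when it is done.

```bash
ls; mkdir -p pics
python3 - <<'E'
from workcell import sensors, eyes, order
import cv2
s=sensors.sense()
print({k:s[k] for k in ('t','eef_pos','eef_rot','finger_gap','force')})
for n in ('scene','top','wrist'):
    cv2.imwrite(f'pics/{n}0.png',eyes.capture(n)); print(n,eyes.camera_params(n))
E
```

```text
pics
{'t': 0.0, 'eef_pos': array([ 0.23949807, -0.60368282,  0.24933036]), 'eef_rot': array([-0.38559624,  2.01680366, -2.01324717]), 'finger_gap': 0.0854549057277355, 'force': array([ 0.52248538, -0.60330203,  0.56001466])}
scene {'fx': 387.67322590262137, 'fy': 387.67322590262137, 'cx': 284.75885312177877, 'cy': 206.30994510817277, 'R': array([[-0.62617912,  0.77967602, -0.00223933],
       [ 0.39712727,  0.3164695 , -0.86147373],
       [-0.67096173, -0.54032616, -0.5077972 ]]), 't': array([ 0.42001603, -0.09541506,  1.28820836])}
top {'fx': 391.20050243279655, 'fy': 391.20050243279655, 'cx': 275.67349005693364, 'cy': 209.65017937396797, 'R': array([[ 0.02119295, -0.99975468, -0.00643688],
       [-0.98815705, -0.01996755, -0.1521412 ],
       [ 0.15197535,  0.00958497, -0.98833781]]), 't': array([-0.08622555,  0.55145192,  0.97947114])}
wrist {'fx': 305.41454590752215, 'fy': 305.41454590752215, 'cx': 270.98012379014517, 'cy': 211.00789374514443, 'T_tool_cam': array([[ 3.93838691e-04,  9.55448937e-01,  2.95156184e-01,
        -7.73538188e-02],
       [-1.26155671e-03, -2.95155497e-01,  9.55448398e-01,
        -1.23555043e-01],
       [ 9.99999127e-01, -7.48648811e-04,  1.08910936e-03,
        -6.20171797e-04],
       [ 0.00000000e+00,  0.00000000e+00,  0.00000000e+00,
         1.00000000e+00]])}
```

View pics/scene0.png

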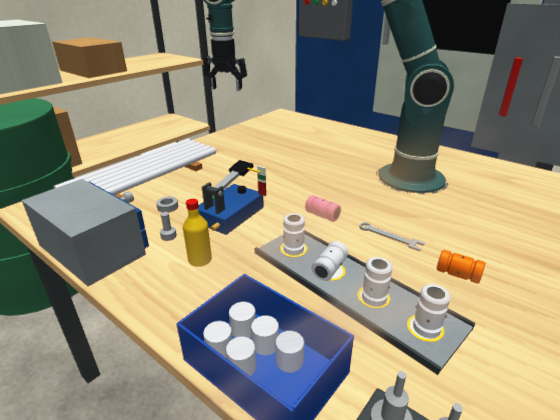

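View pics/top0.png

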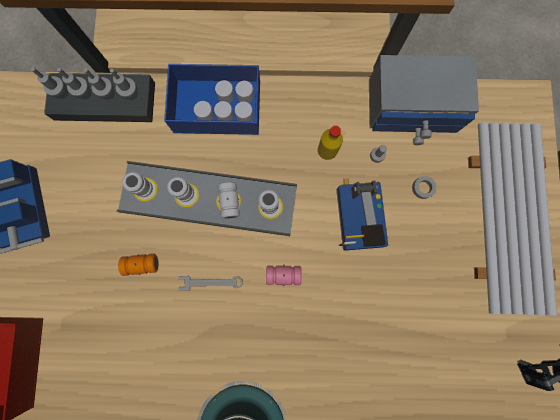

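View pics/wrist0.png

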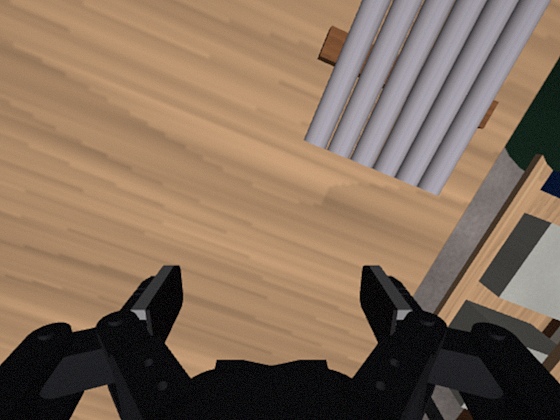

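The top view shows the fallen sleeve at about (229,199), on the third mark from the left. Sleeves stand at (135,185), (180,190) and (269,203). The feed unit is at about (362,215) with its pad at (373,236). Next I'll zoom in and measure.

```bash
cat > h.py <<'E'
import numpy as np, cv2
from workcell import sensors, eyes
from scipy.spatial.transform import Rotation as Ro
def cam(n):
    p=eyes.camera_params(n)
    K=np.array([[p['fx'],0,p['cx']],[0,p['fy'],p['cy']],[0,0,1]])
    if 'R' in p: R,t=p['R'],p['t']
    else:
        s=sensors.sense(); Rt=Ro.from_rotvec(s['eef_rot']).as_matrix()
        T=np.eye(4);T[:3,:3]=Rt;T[:3,3]=s['eef_pos']; M=np.linalg.inv(T@p['T_tool_cam']); R,t=M[:3,:3],M[:3,3]
    return K,np.array(R),np.array(t)
def cast(c,uv,z):
    K,R,t=c; uv=np.atleast_2d(np.array(uv,float)); d=np.c_[uv,np.ones(len(uv))]@np.linalg.inv(K).T@R
    o=-R.T@t; return o+d*((z-o[2])/d[:,2])[:,None]
def proj(c,X):
    K,R,t=c; X=np.atleast_2d(np.array(X,float)); q=(X@R.T+t)@K.T; return q[:,:2]/q[:,2:]
def tool():
    s=sensors.sense(); return s['eef_pos'],Ro.from_rotvec(s['eef_rot']).as_matrix(),s
E
python3 - <<'E'
import cv2,numpy as np
from h import *
c=cam('top'); im=cv2.imread('pics/top0.png')
hsv=cv2.cvtColor(im,cv2.COLOR_BGR2HSV)
# lane
m=((hsv[...,1]<45)&(hsv[...,2]>40)).astype(np.uint8); m[:150]=0;m[245:]=0;m[:,:110]=0;m[:,305:]=0
cs,_=cv2.findContours(m*255,cv2.RETR_EXTERNAL,cv2.CHAIN_APPROX_NONE); k=max(cs,key=cv2.contourArea)
r=cv2.minAreaRect(k);b=cv2.boxPoints(r);print(r);W=cast(c,b,0.012);print(W.round(4));print(np.linalg.norm(np.roll(W,-1,0)-W,axis=1),W.mean(0))
a=cv2.resize(im[150:245,105:305],None,fx=4,fy=4,interpolation=cv2.INTER_CUBIC);cv2.imwrite('pics/z1.png',a)
a=cv2.resize(im[165:260,320:420],None,fx=6,fy=6,interpolation=cv2.INTER_CUBIC);cv2.imwrite('pics/z2.png',a)
y=cv2.inRange(hsv,(20,120,120),(35,255,255)); 
n,l,st,ce=cv2.connectedComponentsWithStats(y)
for i in range(1,n):
    if st[i,4]>15: print(st[i],ce[i])
E
```

```text
((207.06942749023438, 197.87167358398438), (173.4270477294922, 51.78558349609375), 7.853313446044922)
[[ 0.5436  0.3509  0.012 ]
 [ 0.6863  0.3433  0.012 ]
 [ 0.6291 -0.1296  0.012 ]
 [ 0.4892 -0.1126  0.012 ]]
[0.14293604 0.47626608 0.14089899 0.46669442] [0.58707103 0.11301831 0.012     ]
[321 130  22  20 234] [331.05555556 140.97435897]
[134 177  23  24  87] [148.34482759 191.13793103]
[344 178   5   6  27] [345.92592593 180.74074074]
[175 183  24  24  82] [189.13414634 197.97560976]
[237 193   4  13  23] [238.82608696 198.82608696]
[216 195   6  16  28] [217.85714286 202.5       ]
[376 194   4   5  16] [377.5 196. ]
[259 198  24  21  83] [271.6746988  211.04819277]
[346 235  18   3  33] [354.3030303  235.93939394]
```

View pics/z1.png

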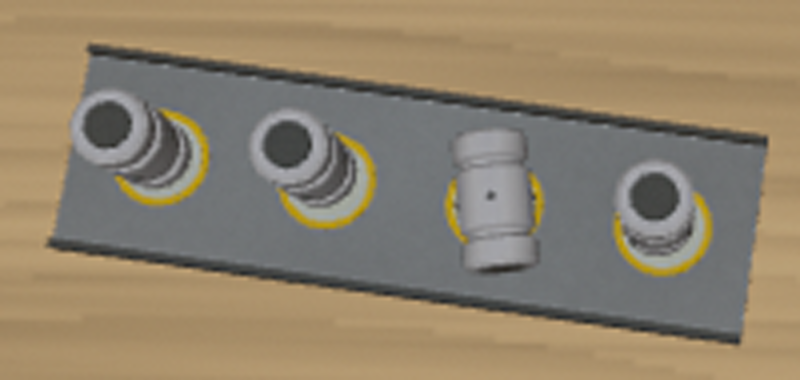

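View pics/z2.png

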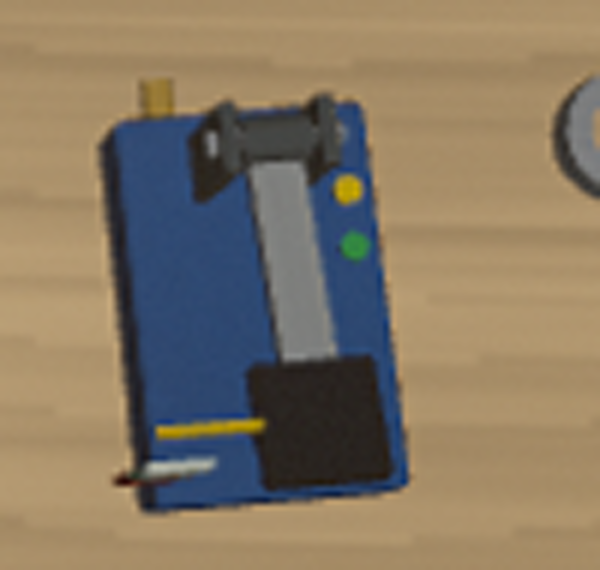

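Run:
```python
import cv2,numpy as np
from h import *
from scipy.optimize import least_squares
c=cam('top'); im=cv2.imread('pics/top0.png'); print('cam',-c[1].T@c[2])
hsv=cv2.cvtColor(im,cv2.COLOR_BGR2HSV)
y=cv2.inRange(hsv,(18,110,100),(35,255,255))
P=[]
for x0,x1,y0,y1 in [(130,160,172,204),(172,202,178,210),(212,245,188,215),(255,286,192,222)]:
    v,u=np.nonzero(y[y0:y1,x0:x1]); W=cast(c,np.c_[u+x0,v+y0],0.010)[:,:2]
    f=least_squares(lambda p:np.hypot(*(W-p[:2]).T)-p[2],[*W.mean(0),.0315]); P.append(f.x[:2]); print(f.x.round(4))
P=np.array(P);print(np.linalg.norm(np.diff(P,axis=0),axis=1), P.mean(0))
d=P[3]-P[0];print('lane y dir',-d/np.linalg.norm(d),np.arctan2(-d[1],-d[0])*57.3)
for q in [(107,123),(287,143),(655,194)]:
    print('sleeve top',cast(c,[q[0]/4+105,q[1]/4+150],0.1).round(4))
q=np.array([(455,140),(523,138),(538,255),(467,262)])/4+[105,150]
W=cast(c,q,0.035);print(W.round(4),W.mean(0))
# pad corners at rest z 0.129 mean; hinge
q=np.array([(250,366),(375,357),(390,478),(265,488)])/6+[320,165]
W=cast(c,q,0.127);print('pad',W.round(4),W.mean(0),np.linalg.norm(np.roll(W,-1,0)-W,axis=1))
q=np.array([(105,130),(360,103),(408,485),(145,510)])/6+[320,165]
W=cast(c,q,0.05);print('box',W.round(4),W.mean(0),np.linalg.norm(np.roll(W,-1,0)-W,axis=1))
p,R,s=tool();print(R.round(3))
```

```text
cam [ 0.397893   -0.08458145  1.05139189]
[0.6078 0.2832 0.0307]
[0.5943 0.1692 0.0308]
[0.5802 0.0547 0.0308]
[ 0.5672 -0.0596  0.0309]
[0.11481796 0.11541339 0.11498519] [0.58737555 0.11188555]
lane y dir [0.11770113 0.99304906] 83.24668499889911
sleeve top [[0.6099 0.2852 0.1   ]]
sleeve top [[0.5994 0.172  0.1   ]]
sleeve top [[ 0.5717 -0.0577  0.1   ]]
[[0.6174 0.0779 0.035 ]
 [0.6196 0.0328 0.035 ]
 [0.5414 0.02   0.035 ]
 [0.5358 0.0665 0.035 ]] [0.57854313 0.04929049 0.035     ]
pad [[ 0.5049 -0.2804  0.127 ]
 [ 0.5095 -0.3298  0.127 ]
 [ 0.4618 -0.3347  0.127 ]
 [ 0.4569 -0.2857  0.127 ]] [ 0.48330086 -0.3076494   0.127     ] [0.04960944 0.04791637 0.04926278 0.04829881]
box [[ 0.6158 -0.235   0.05  ]
 [ 0.63   -0.346   0.05  ]
 [ 0.4644 -0.3631  0.05  ]
 [ 0.4515 -0.2515  0.05  ]] [ 0.54042716 -0.29887922  0.05      ] [0.1118886  0.16656777 0.11238249 0.1652081 ]
[[-0.93  -0.001  0.369]
 [-0.369  0.001 -0.93 ]
 [ 0.    -1.    -0.001]]
```

```bash
python3 -m pendant '{"xyz":[[-1,0,-0.95],[-1,0,-0.95],[-1,0,-0.95],[-1,0,-0.95],[-1,0,-0.95],[-1,0,-0.95],[-1,0,-0.95],[-1,0,-0.95],[-1,0,-0.95],[-1,0,-0.95],[-1,0,-0.95],[-1,0,-0.95],[-1,0,-0.95],[-1,0,-0.95],[-1,0,-0.95],[-1,0,-0.95],[-1,0,-0.95],[-1,0,-0.95],[-1,0,-0.95],[-1,0,-0.95]],"turn":[0,0,0,0,0,0,0,0,0,0,0,0,0,0,0,0,0,0,0,0]}'
```

```text
t: 2.65
eef_pos: [0.475, -0.0873, 0.2464]
eef_rot: [-0.386, 2.027, -2.013]
force: [-0.0, -0.4, -1.0]
finger_gap: 0.0854
```

```bash
python3 -m pendant '{"xyz":[[-1,0,-0.9],[-1,0,-0.9],[-1,0,-0.9],[-1,0,-0.9],[-1,0,-0.9],[-0.5,0,-0.5],[0,0,0],[0,0,0],[0,0,0],[0,0,0]],"turn":[0,0,0,0,0,0,0.8,0.8,0.7,0]}'
python3 - <<'E'
from h import *
c=cam('wrist'); im=eyes.capture('wrist'); cv2.imwrite('pics/w1.png',im); np.savez('c1.npz',K=c[0],R=c[1],t=c[2])
p,R,s=tool();print(p,R.round(3))
for X in ([.5802,.0547,.01],[.578,.049,.035]): print(proj(c,X))
E
```

```text
t: 3.9
eef_pos: [0.5414, 0.0508, 0.2446]
eef_rot: [-0.161, 2.161, -2.15]
force: [0.3, -0.0, 0.1]
finger_gap: 0.0856
[0.54138422 0.05080537 0.24460584] [[-0.99  -0.011  0.138]
 [-0.138  0.005 -0.99 ]
 [ 0.011 -1.    -0.006]]
[[274.0325361  149.06083936]]
[[279.08714431 154.44317163]]
```

View pics/w1.png

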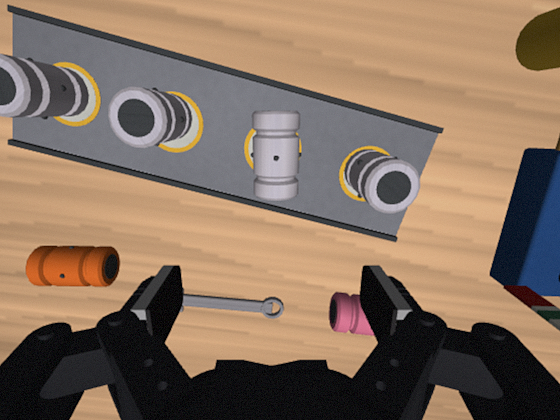

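The wrist view shows the sleeve vertical in the image, spanning x 251–301 and y 110–200, so the jaws are already aligned. I'll measure its outline.

Run:
```python
from h import *
c=cam('wrist'); im=cv2.imread('pics/w1.png')
g=im.min(axis=2); m=(g>125).astype(np.uint8)*255; m[:100]=0;m[215:]=0;m[:,:225]=0;m[:,325:]=0
m=cv2.morphologyEx(m,cv2.MORPH_OPEN,np.ones((5,5)))
cs,_=cv2.findContours(m,cv2.RETR_EXTERNAL,cv2.CHAIN_APPROX_NONE); k=max(cs,key=cv2.contourArea)
print(cv2.boundingRect(k),cv2.minAreaRect(k))
for v in (115,125,150,165,180,195):
    u=np.nonzero(m[v])[0]; print(v,u.min(),u.max())
b=cv2.boxPoints(cv2.minAreaRect(k)); W=cast(c,b,.035);print(W.round(4),W.mean(0),np.linalg.norm(np.roll(W,-1,0)-W,axis=1))
p,R,s=tool();print(((W.mean(0)-p)@R).round(4), ((W-p)@R).round(4))
y=cv2.inRange(cv2.cvtColor(im,cv2.COLOR_BGR2HSV),(18,110,100),(35,255,255))
from scipy.optimize import least_squares
for x0,x1,y0,y1 in [(225,325,110,190),(330,400,140,205),(140,210,85,160)]:
    v,u=np.nonzero(y[y0:y1,x0:x1]); Q=cast(c,np.c_[u+x0,v+y0],0.010)[:,:2]
    f=least_squares(lambda p:np.hypot(*(Q-p[:2]).T)-p[2],[*Q.mean(0),.0315]); print('mark',f.x.round(4))
```

```text
(255, 111, 43, 90) ((276.0, 155.5), (89.0, 42.0), 90.0)
115 255 297
125 255 296
150 255 296
165 255 296
180 261 290
195 256 294
[[0.6187 0.0802 0.035 ]
 [0.6246 0.0372 0.035 ]
 [0.5304 0.0216 0.035 ]
 [0.5238 0.0686 0.035 ]] [0.57438276 0.05191498 0.035     ] [0.04342949 0.09553616 0.04743665 0.09558492]
[-0.0351  0.2092  0.0047] [[-0.0828  0.2088 -0.0172]
 [-0.0828  0.2086  0.0262]
 [ 0.0127  0.2096  0.0287]
 [ 0.0127  0.2099 -0.0188]]
mark [0.5802 0.0562 0.0313]
mark [ 0.5668 -0.0579  0.031 ]
mark [0.5941 0.1714 0.0309]
```

```bash
python3 -m pendant '{"xyz":[[0.25,0,0.25],[0,1,0],[0,1,0],[0,1,0],[0,1,0],[0,1,0],[0,1,0],[0,1,0],[0,0.9,0]],"turn":[0,0,0,0,0,0,0,0,0]}'
python3 - <<'E'
from h import *
c=cam('wrist'); im=eyes.capture('wrist'); cv2.imwrite('pics/w2.png',im)
p,R,s=tool();print(p,R.round(3))
E
```

```text
t: 5.08
eef_pos: [0.5347, 0.0398, 0.0839]
eef_rot: [-0.159, 2.156, -2.149]
force: [0.3, 0.1, 0.0]
finger_gap: 0.0855
[0.53316926 0.03953255 0.08166549] [[-0.99  -0.012  0.139]
 [-0.139  0.002 -0.99 ]
 [ 0.011 -1.    -0.004]]
```

View pics/w2.png

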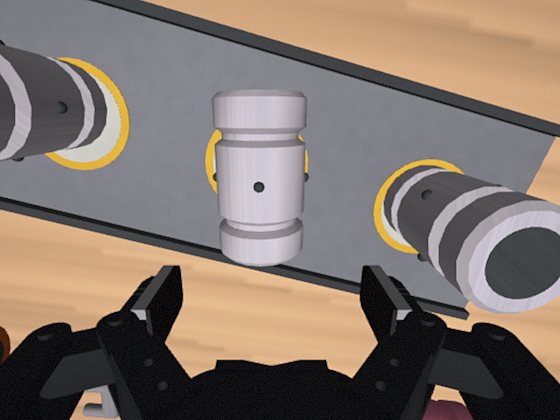

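Run:
```python
from h import *
c=cam('wrist');p,R,s=tool();print(s['t'],p)
for uv,z in [((262,263),.055),((262,246),.06),((222,250),.035),((302,243),.035),((259,90),.058),((213,110),.035),((306,110),.035)]:
    W=cast(c,uv,z)[0];print(uv,W.round(4),((W-p)@R).round(4))
```

```text
5.125 [0.53316926 0.03953255 0.08166549]
(262, 263) [0.5333 0.0455 0.055 ] [-0.0012  0.0267 -0.0058]
(262, 246) [0.5455 0.0469 0.06  ] [-0.0135  0.0215 -0.0055]
(222, 250) [0.5282 0.07   0.035 ] [ 0.0002  0.0468 -0.0306]
(302, 243) [0.5395 0.0226 0.035 ] [-0.0045  0.0466  0.0178]
(259, 90) [0.6197 0.0581 0.058 ] [-0.0886  0.0227 -0.0062]
(213, 110) [0.608  0.0819 0.035 ] [-0.0806  0.0459 -0.0314]
(306, 110) [0.6148 0.0334 0.035 ] [-0.0805  0.0457  0.0176]
```

```bash
python3 -m pendant '{"xyz":[[0,0.2,-0.33],[0,0.8,0],[0,0.7,0],[0,0.4,0],[0,0,0]],"turn":[0,0,0,0,0]}'
python3 - <<'E'
from h import *
c=cam('wrist'); im=eyes.capture('wrist'); cv2.imwrite('pics/w3.png',im)
E
```

```text
t: 5.75
eef_pos: [0.5321, 0.0467, 0.0374]
eef_rot: [-0.163, 2.157, -2.15]
force: [-0.3, 0.2, -0.8]
finger_gap: 0.0852
```

View pics/w3.png

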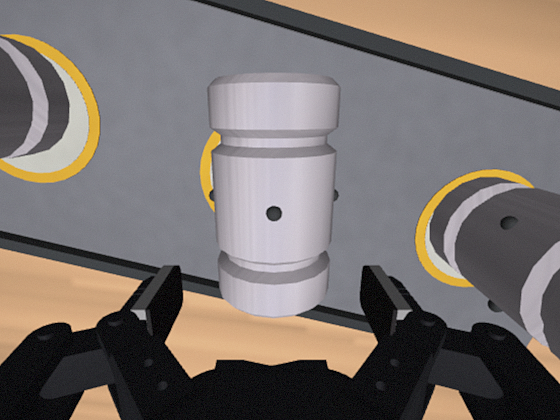

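The sleeve, centred at x≈273, lies between the pads, and only its near end overlaps them. I'll close with light force.

```bash
python3 -m pendant '{"xyz":[[0,0,0],[0,0,0],[0,0,0],[0,0,0],[0,0,0],[0,0,0]],"turn":[0,0,0,0,0,0]}' -1 20
python3 -m pendant '{"xyz":[[0,-0.5,0],[0,-0.5,0],[0,-0.5,0]],"turn":[0,0,0]}'
python3 - <<'E'
from h import *
im=eyes.capture('wrist'); cv2.imwrite('pics/w4.png',im)
E
```

```text
t: 6.55
eef_pos: [0.533, 0.0466, 0.0386]
eef_rot: [-0.16, 2.156, -2.149]
force: [0.3, 0.5, -0.4]
finger_gap: 0.0494
t: 6.92
eef_pos: [0.532, 0.0463, 0.0694]
eef_rot: [-0.164, 2.157, -2.151]
force: [0.9, 0.1, -4.2]
finger_gap: 0.049
```

View pics/w4.png

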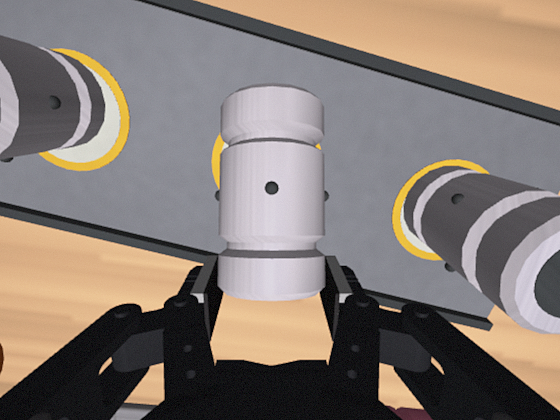

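```bash
python3 -m pendant '{"xyz":[[0,-0.8,0],[0,-0.8,0],[0,-0.7,0],[0,0,0],[0,0,0]],"turn":[0,0,0,0,0]}'
python3 - <<'E'
from h import *
im=eyes.capture('wrist'); im2=eyes.capture('scene'); cv2.imwrite('pics/w5.png',np.hstack([cv2.resize(im,None,fx=.7,fy=.7),cv2.resize(im2[180:360,220:480],(400,294))]))
E
```

```text
t: 7.6
eef_pos: [0.5334, 0.0462, 0.1211]
eef_rot: [-0.159, 2.155, -2.15]
force: [0.6, -0.5, -4.0]
finger_gap: 0.0489
```

View pics/w5.png

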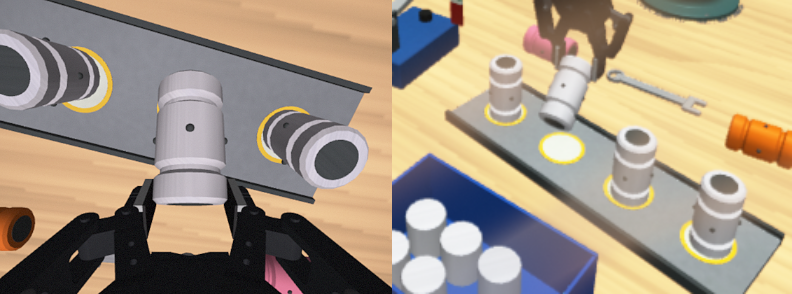

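Run:
```python
from h import *
p=eyes.camera_params('wrist');T=p['T_tool_cam'];Ti=np.linalg.inv(T)
def v(x,y):
    q=Ti@[x,y,0,1]; return p['fy']*q[1]/q[2]+p['cy']
# calib check: horizontal at grasp; then tilts
for d in range(0,91,10):
    th=np.radians(d);a=np.array([-np.cos(th),np.sin(th)]);n=np.array([-np.sin(th),-np.cos(th)])
    o=np.array([-0.0055,0])-0.0055*a  # near end
    print(d,[round(v(*(o+s*a+.025*n))) for s in (0,.045,.09)],[round(v(*(o+s*a-.025*n))) for s in (0,.09)])
```

```text
0 [328, 216, 71] [266, 87]
10 [319, 200, 68] [275, 102]
20 [308, 188, 73] [283, 118]
30 [297, 181, 83] [292, 136]
40 [284, 178, 97] [300, 154]
50 [272, 179, 113] [309, 173]
60 [261, 182, 131] [316, 193]
70 [250, 188, 149] [324, 212]
80 [242, 196, 168] [330, 232]
90 [235, 205, 187] [335, 253]
```

The sleeve has already pivoted to about 38° tail-down in the grip. A few vertical jerks may swing it further.

```bash
python3 -m pendant '{"xyz":[[0,-1,0],[0,-1,0],[0,0.8,0],[0,-1,0],[0,0.8,0],[0,-1,0],[0,0.8,0],[0,-1,0],[0,0.8,0],[0,0,0]],"turn":[0,0,0,0.5,0.5,0.5,0.5,0.5,0,0]}'
python3 - <<'E'
from h import *
im=eyes.capture('wrist'); im2=eyes.capture('scene'); cv2.imwrite('pics/w6.png',np.hstack([cv2.resize(im,None,fx=.7,fy=.7),cv2.resize(im2[180:360,220:480],(400,294))]))
E
```

```text
t: 8.95
eef_pos: [0.5299, 0.0462, 0.1536]
eef_rot: [-0.115, -2.147, 2.145]
force: [-0.3, 0.1, -4.4]
finger_gap: 0.0493
```

View pics/w6.png

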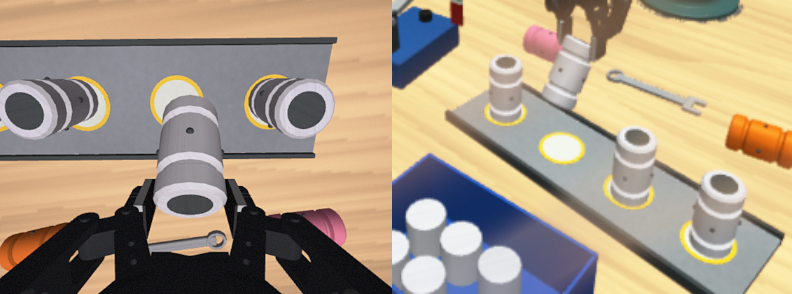

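Now it is about 62° tail-down and aligned with the lane. I'll do more jerks.

```bash
python3 -m pendant '{"xyz":[[0,-1,0],[0,0.9,0],[0,-1,0],[0,1,0],[0,-1,0],[0,1,0],[0,-1,0],[0,1,0],[0,-1,0],[0,1,0],[0,0,0]],"turn":[0,0,0,0,0,0,0,0,0,0,0]}'
python3 - <<'E'
from h import *
im=eyes.capture('wrist'); im2=eyes.capture('scene'); cv2.imwrite('pics/w7.png',np.hstack([cv2.resize(im,None,fx=.7,fy=.7),cv2.resize(im2[180:360,220:480],(400,294))]))
p,R,s=tool();print(R.round(3)); np.set_printoptions(suppress=True)
print('to mark in tool',((np.array([.580,.0555,.01])-p)@R).round(4))
E
```

```text
t: 10.42
eef_pos: [0.5237, 0.0451, 0.1424]
eef_rot: [-0.097, -2.137, 2.138]
force: [-0.3, -0.0, -4.0]
finger_gap: 0.0487
[[-0.991 -0.033 -0.128]
 [ 0.128  0.003 -0.992]
 [ 0.033 -0.999  0.002]]
to mark in tool [-0.0568  0.1327 -0.017 ]
```

View pics/w7.png

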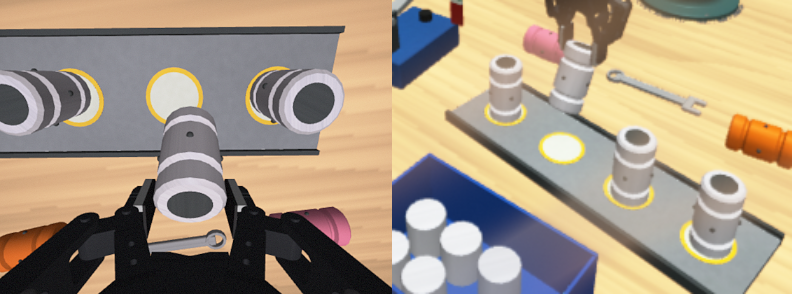

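About 20° from vertical now. I'll shift toward the mark with a few more jerks.

```bash
python3 -m pendant '{"xyz":[[-0.2,-1,-0.2],[-0.2,1,-0.15],[-0.2,-1,-0.15],[-0.2,1,-0.15],[-0.2,-1,-0.1],[-0.2,1,-0.1],[0,-1,0],[0,1,0],[0,-1,0],[0,1,0],[0,0,0]],"turn":[0,0,0,0,0,0,0,0,0,0,0]}'
python3 - <<'E'
from h import *
im=eyes.capture('wrist'); im2=eyes.capture('scene'); cv2.imwrite('pics/w8.png',np.hstack([cv2.resize(im,None,fx=.7,fy=.7),cv2.resize(im2[180:360,220:480],(400,294))]))
p,R,s=tool();print(R.round(3)); np.set_printoptions(suppress=True)
print('to mark in tool',((np.array([.580,.0555,.01])-p)@R).round(4))
E
```

```text
t: 11.9
eef_pos: [0.5518, 0.0594, 0.1418]
eef_rot: [-0.1, -2.138, 2.139]
force: [-0.6, 0.2, -3.5]
finger_gap: 0.0494
[[-0.991 -0.03  -0.128]
 [ 0.128  0.003 -0.992]
 [ 0.031 -1.     0.001]]
to mark in tool [-0.0306  0.1325  0.0009]
```

View pics/w8.png

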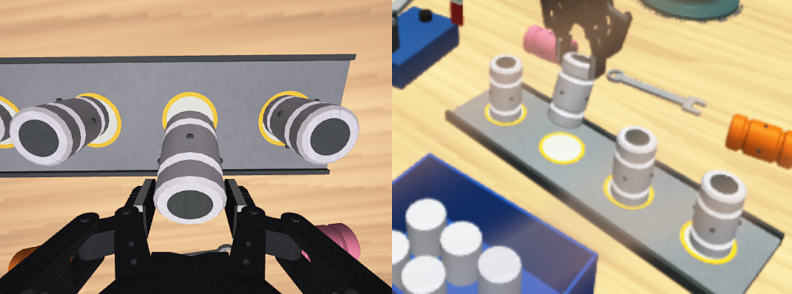

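```bash
python3 -m pendant '{"xyz":[[0,0.7,0],[0,0.7,0],[0,0.5,0],[0,0.1,0]],"turn":[0,0,0,0]}'; python3 -m pendant '{"xyz":[[0,0.15,0],[0,0.15,0]],"turn":[0,0]}'
```

```text
t: 12.5
eef_pos: [0.5548, 0.06, 0.1034]
eef_rot: [-0.11, -2.144, 2.142]
force: [-1.9, -0.4, 23.3]
finger_gap: 0.0495
t: 12.75
eef_pos: [0.5601, 0.0601, 0.1026]
eef_rot: [-0.122, -2.149, 2.146]
force: [-0.6, -1.5, 14.6]
finger_gap: 0.0491
```

```bash
python3 -m pendant '{"xyz":[[-0.3,-0.05,0],[-0.3,0,0],[-0.3,0,0],[0,0,0]],"turn":[0,0,0,0]}'
python3 - <<'E'
from h import *
im=eyes.capture('wrist'); im2=eyes.capture('scene'); cv2.imwrite('pics/w9.png',np.hstack([cv2.resize(im,None,fx=.7,fy=.7),cv2.resize(im2[180:360,220:480],(400,294))]))
p,R,s=tool();print(p,R.round(3),s['force']); np.set_printoptions(suppress=True)
print('to mark in tool',((np.array([.580,.0555,.01])-p)@R).round(4))
E
```

```text
t: 13.25
eef_pos: [0.5789, 0.0577, 0.1026]
eef_rot: [-0.121, -2.148, 2.146]
force: [-1.2, -0.1, 2.7]
finger_gap: 0.0487
[0.5785084  0.05771811 0.10266804] [[-0.992 -0.016 -0.128]
 [ 0.128  0.002 -0.992]
 [ 0.016 -1.     0.   ]] [-0.68095442 -0.46297471  0.08888251]
to mark in tool [-0.0033  0.0926  0.002 ]
```

View pics/w9.png

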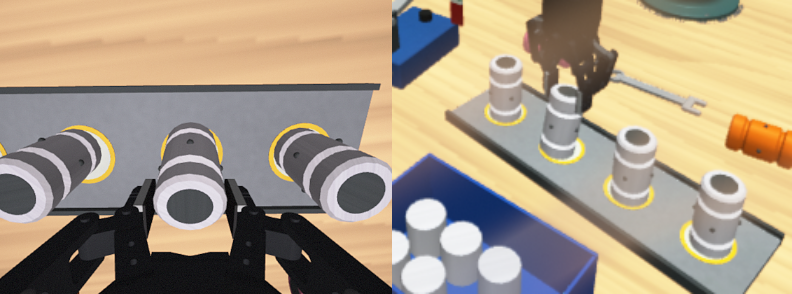

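Run:
```python
from h import *
im=cv2.imread('pics/w9.png'); w=eyes.capture('wrist'); im2=eyes.capture('scene')
cv2.imwrite('pics/w10.png',np.hstack([cv2.resize(w[160:340,170:380],(420,360)),cv2.resize(im2[210:300,270:365],(380,360),interpolation=cv2.INTER_CUBIC)]))
c=cam('wrist');cs=cam('scene')
ax=[.580,.0555]
for n,cc in (('w',c),('s',cs)):
    for z in (.01,.1): print(n,z,proj(cc,[[ax[0],ax[1],z],[ax[0]+.025,ax[1],z],[ax[0]-.025,ax[1],z],[ax[0],ax[1]+.025,z],[ax[0],ax[1]-.025,z]]).round(0).tolist())
```

```text
w 0.01 [[275.0, 220.0], [271.0, 187.0], [279.0, 250.0], [242.0, 224.0], [309.0, 216.0]]
w 0.1 [[278.0, 284.0], [271.0, 235.0], [284.0, 329.0], [225.0, 290.0], [332.0, 278.0]]
s 0.01 [[330.0, 271.0], [323.0, 277.0], [336.0, 265.0], [339.0, 275.0], [320.0, 266.0]]
s 0.1 [[332.0, 238.0], [325.0, 243.0], [338.0, 232.0], [342.0, 242.0], [322.0, 234.0]]
```

View pics/w10.png

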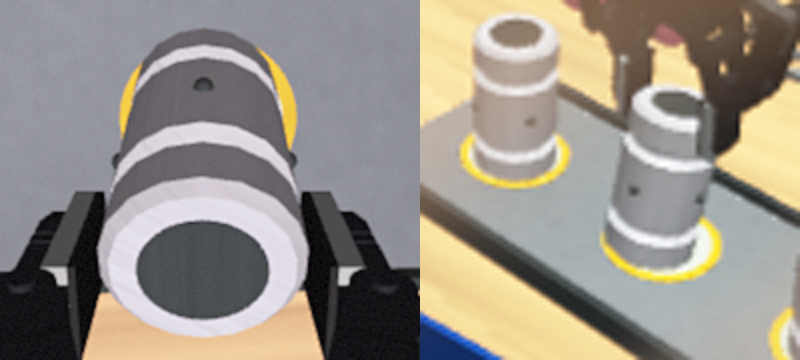

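Still about 8° tilted, with the base roughly 8 mm too far in +x. I'll push the top a bit further, pressing lightly.

```bash
python3 -m pendant '{"xyz":[[0,0.15,0],[-0.2,0.1,0],[-0.25,0.1,0],[-0.2,0.1,0],[0,0.1,0]],"turn":[0,0,0,0,0]}'
python3 - <<'E'
from h import *
w=eyes.capture('wrist'); im2=eyes.capture('scene')
cv2.imwrite('pics/w11.png',np.hstack([cv2.resize(w[160:340,170:380],(420,360)),cv2.resize(im2[210:300,270:365],(380,360),interpolation=cv2.INTER_CUBIC)]))
p,R,s=tool();print(p,R.round(3),s['force'])
E
```

```text
t: 14.08
eef_pos: [0.5967, 0.055, 0.0982]
eef_rot: [-0.134, -2.152, 2.152]
force: [-7.9, -1.0, 25.3]
finger_gap: 0.0492
[0.59649536 0.0550923  0.09829999] [[-0.992 -0.004 -0.129]
 [ 0.129  0.    -0.992]
 [ 0.005 -1.     0.   ]] [-5.46730451 -2.36057589 16.9359596 ]
```

View pics/w11.png

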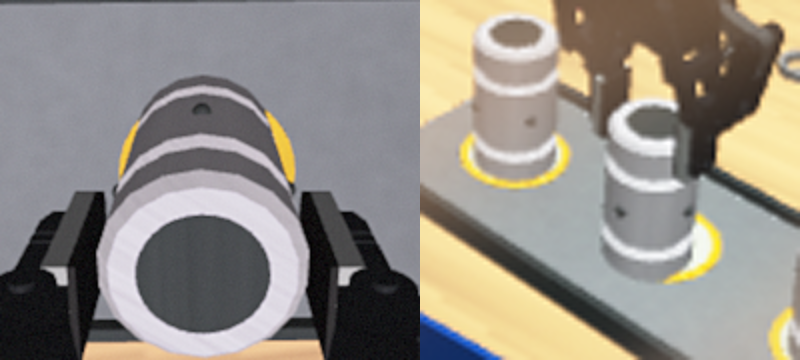

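Upright now, with the base about 13 mm too far in +x. I'll lift a little, shift back and look.

```bash
python3 -m pendant '{"xyz":[[0,-0.3,0],[0,-0.2,0],[0.35,0,0],[0.3,0,0],[0,0,0],[0,0,0]],"turn":[0,0,0,0,0,0]}' - 40
python3 - <<'E'
from h import *
w=eyes.capture('wrist'); im2=eyes.capture('scene')
cv2.imwrite('pics/w12.png',np.hstack([cv2.resize(w[160:340,170:380],(420,360)),cv2.resize(im2[210:300,270:365],(380,360),interpolation=cv2.INTER_CUBIC)]))
p,R,s=tool();print(p,R.round(3),s['force'])
E
```

```text
t: 14.92
eef_pos: [0.5801, 0.0572, 0.1053]
eef_rot: [-0.127, -2.15, 2.15]
force: [-1.1, -0.7, -3.4]
finger_gap: 0.0484
[0.58018237 0.05714414 0.10529205] [[-0.992 -0.01  -0.128]
 [ 0.128  0.001 -0.992]
 [ 0.01  -1.     0.001]] [ 0.09616682 -0.23115432 -3.08720419]
```

View pics/w12.png

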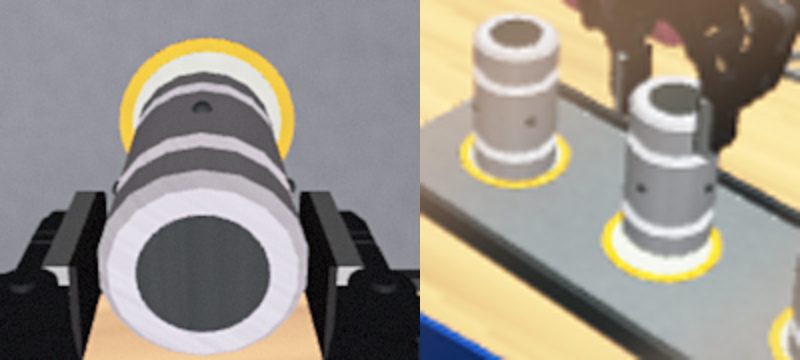

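Run:
```python
from h import *
c=cam('wrist');cs=cam('scene')
print('mark far rim',cast(c,(274,180),.01), 'sleeve far rim base',[cast(c,(271.5,196),z).round(4) for z in (.012,.017,.02)])
print('top rim near/far',cast(c,(271.5,160+176/2),.105),cast(c,(271.5,160+352/2),.105))
print('scene base low edge', cast(cs,(270+(669-420)/4,210+257/4),.017),cast(cs,(270+(669-420)/4,210+240/4),.017))
```

```text
mark far rim [[0.61180181 0.05207428 0.01      ]] sleeve far rim base [array([[0.6007, 0.0553, 0.012 ]]), array([[0.602 , 0.0552, 0.017 ]]), array([[0.6028, 0.0551, 0.02  ]])]
top rim near/far [[0.60181355 0.05548306 0.105     ]] [[0.55541936 0.06147474 0.105     ]]
scene base low edge [[0.59329423 0.0703617  0.017     ]] [[0.58125348 0.0626182  0.017     ]]
```

The centre is within about 3 mm of the mark. I'll nudge, lower and release.

```bash
python3 -m pendant '{"xyz":[[-0.1,0.1,0.1],[0,0.15,0],[0,0.1,0],[0,0.05,0]],"turn":[0,0,0,0]}'; python3 -m pendant '{"xyz":[[0,0.05,0]],"turn":[0]}'
```

```text
t: 15.52
eef_pos: [0.5832, 0.0546, 0.0985]
eef_rot: [-0.13, -2.151, 2.151]
force: [-3.9, -1.3, 9.3]
finger_gap: 0.0484
t: 15.65
eef_pos: [0.5833, 0.0546, 0.0985]
eef_rot: [-0.13, -2.15, 2.151]
force: [-2.7, -0.9, 5.1]
finger_gap: 0.0489
```

```bash
python3 -m pendant '{"xyz":[[0,0,0],[0,0,0],[0,0,0],[0,0,0],[0,0,0]],"turn":[0,0,0,0,0]}' 1
python3 - <<'E'
from h import *
w=eyes.capture('wrist'); im2=eyes.capture('scene')
cv2.imwrite('pics/w13.png',np.hstack([cv2.resize(w,(420,315)),cv2.resize(im2[210:300,270:365],(333,315),interpolation=cv2.INTER_CUBIC)]))
E
```

```text
t: 16.27
eef_pos: [0.5847, 0.0549, 0.0996]
eef_rot: [-0.133, -2.153, 2.152]
force: [0.4, -0.8, 0.5]
finger_gap: 0.0853
```

View pics/w13.png

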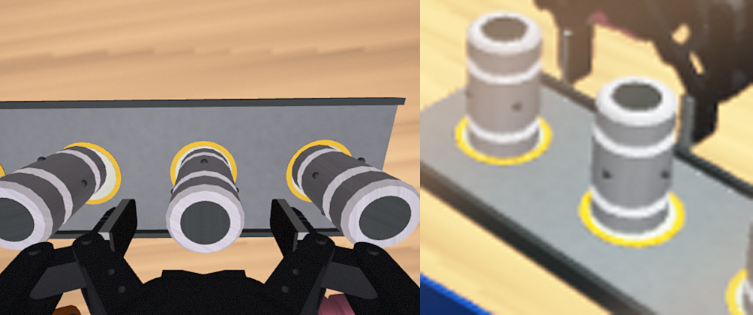

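```bash
python3 -m pendant '{"xyz":[[0,-0.5,0],[0,-0.8,0],[0,-1,0],[0,-1,0],[0,-1,0],[0,-1,0],[0,-1,0],[0,-0.6,0],[0,0,0]],"turn":[0,0,0,0,0,0,0,0,0]}'
python3 - <<'E'
from h import *
w=eyes.capture('wrist'); t=eyes.capture('top'); im2=eyes.capture('scene')
cv2.imwrite('pics/t14.png',t)
cv2.imwrite('pics/w14.png',np.hstack([cv2.resize(w,(420,315)),cv2.resize(im2[210:300,270:365],(333,315),interpolation=cv2.INTER_CUBIC)]))
p,R,s=tool();print(R.round(3))
E
```

```text
t: 17.5
eef_pos: [0.5866, 0.0553, 0.2513]
eef_rot: [-0.142, -2.158, 2.155]
force: [-0.5, -0.1, -0.5]
finger_gap: 0.0856
[[-0.992 -0.    -0.128]
 [ 0.128  0.001 -0.992]
 [ 0.001 -1.    -0.001]]
```

View pics/w14.png

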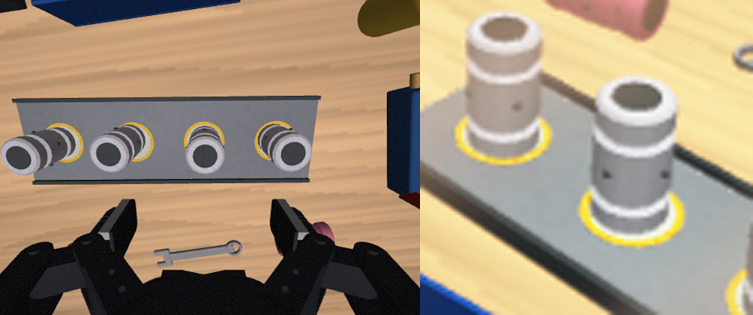

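View pics/t14.png

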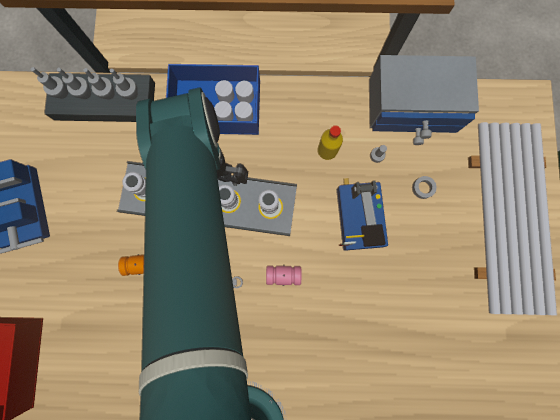

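Run:
```python
from h import *
c=cam('wrist');cs=cam('scene')
w=eyes.capture('wrist'); sc=eyes.capture('scene')
# dark bore discs at sleeve tops
g=cv2.cvtColor(w,cv2.COLOR_BGR2GRAY); 
for n,im,cc,rois in (('w',w,c,[(150,180,120,200),(120,180,120,230),(250,180,300,230),(355,180,410,225)]),('s',sc,cs,[(280,205,305,235),(318,225,350,250),(360,250,395,285),(415,280,450,310)])):
    for x0,y0,x1,y1 in rois[1 if n=='w' else 0:]:
        g=cv2.cvtColor(im,cv2.COLOR_BGR2GRAY)[y0:y1,x0:x1]
        m=(g<105).astype(np.uint8); k,l,st,ce=cv2.connectedComponentsWithStats(m)
        i=1+np.argmax(st[1:,4]); uv=ce[i]+[x0,y0]; print(n,uv.round(1),st[i,2:],cast(cc,uv,.1)[0].round(4))
```

```text
bash:  1184 Segmentation fault         python3 - <<'E'
from h import *
c=cam('wrist');cs=cam('scene')
w=eyes.capture('wrist'); sc=eyes.capture('scene')
# dark bore discs at sleeve tops
g=cv2.cvtColor(w,cv2.COLOR_BGR2GRAY); 
for n,im,cc,rois in (('w',w,c,[(150,180,120,200),(120,180,120,230),(250,180,300,230),(355,180,410,225)]),('s',sc,cs,[(280,205,305,235),(318,225,350,250),(360,250,395,285),(415,280,450,310)])):
    for x0,y0,x1,y1 in rois[1 if n=='w' else 0:]:
        g=cv2.cvtColor(im,cv2.COLOR_BGR2GRAY)[y0:y1,x0:x1]
        m=(g<105).astype(np.uint8); k,l,st,ce=cv2.connectedComponentsWithStats(m)
        i=1+np.argmax(st[1:,4]); uv=ce[i]+[x0,y0]; print(n,uv.round(1),st[i,2:],cast(cc,uv,.1)[0].round(4))
E
```

My ROI had zero width, which caused the crash. I'll fix it.

Run:
```python
from h import *
c=cam('wrist');cs=cam('scene')
w=eyes.capture('wrist'); sc=eyes.capture('scene')
for n,im,cc,rois in (('w',w,c,[(125,185,170,225),(250,190,300,230),(365,185,410,225)]),('s',sc,cs,[(318,225,350,246),(280,205,305,230)])):
    for x0,y0,x1,y1 in rois:
        g=np.ascontiguousarray(cv2.cvtColor(im,cv2.COLOR_BGR2GRAY)[y0:y1,x0:x1])
        m=(g<85).astype(np.uint8); k,l,st,ce=cv2.connectedComponentsWithStats(m)
        if k<2: print('none');continue
        i=1+np.argmax(st[1:,4]); uv=ce[i]+[x0,y0]; print(n,uv.round(1),st[i],cast(cc,uv,.1)[0].round(4))
```

```text
w [142.4 204.5] [  2   5  32  30 778] [0.6   0.175 0.1  ]
w [272.6 206.9] [  7   2  32  31 777] [0.5822 0.0555 0.1   ]
w [391.3 203.6] [ 11   4  32  31 786] [ 0.5713 -0.0539  0.1   ]
none
none
```

Fallen sleeve's top is at (0.582, 0.0555) against the mark at (0.580, 0.0555), so it is placed well. Next I'll close the gripper and go over the pad.

```bash
python3 -m pendant '{"xyz":[[0.15,0,1],[0.15,0,1],[0.15,0,1],[0.15,0,1],[0.15,0,1],[0.15,0,1],[0.15,0,1],[0.15,0,1],[0.15,0,1],[0.15,0,1],[0.15,0,1],[0.15,0,1],[0.15,0,1],[0.15,0,1],[0.15,0,1],[0.15,0,1],[0.15,0,0.8],[0,0,0],[0,0,0]],"turn":[0,0,0,0,0,0,0,0,0,0,0,0,0,0,0,0,0,0,0]}' -1 40
python3 - <<'E'
from h import *
np.set_printoptions(suppress=True)
c=cam('wrist');w=eyes.capture('wrist'); cv2.imwrite('pics/w15.png',w)
p,R,s=tool();print(p,R.round(3),((np.array([.483,-.306,.129])-p)@R).round(4))
E
```

```text
t: 20.23
eef_pos: [0.4693, -0.3052, 0.2455]
eef_rot: [-0.146, -2.13, 2.142]
force: [0.2, -0.6, -0.6]
finger_gap: -0.0002
[ 0.46929088 -0.30529515  0.24549098] [[-0.988 -0.016 -0.151]
 [ 0.151 -0.005 -0.989]
 [ 0.015 -1.     0.007]] [-0.0154  0.1163 -0.0022]
```

View pics/w15.png

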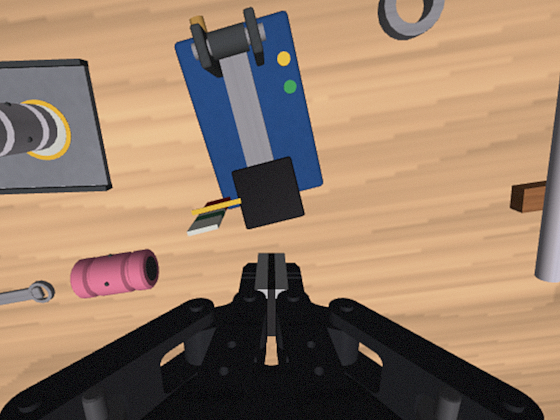

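The pad centre is at about (269,192) in the wrist view. I'll cast it and compare with the top view estimate.

Run:
```python
from h import *
np.set_printoptions(suppress=True)
c=cam('wrist');w=cv2.imread('pics/w15.png');p,R,s=tool()
g=np.ascontiguousarray(w.max(axis=2)[150:235,225:312]);m=(g<60).astype(np.uint8);k,l,st,ce=cv2.connectedComponentsWithStats(m)
i=1+np.argmax(st[1:,4]);uv=ce[i]+[225,150];W=cast(c,uv,.128)[0];print(uv,st[i],W,((W-p)@R).round(4))
```

```text
[268.01323043 192.36742007] [   7    7   72   72 3628] [ 0.48615784 -0.30495099  0.128     ] [-0.0183  0.1172 -0.0037]
```

```bash
python3 -m pendant '{"xyz":[[-0.5,0,-0.15],[-0.35,0.5,0],[0,1,0],[0,1,0],[0,0.9,0],[0,0.5,0],[0,0.2,0],[0,0,0]],"turn":[0,0,0,0,0,0,0,0]}'
python3 - <<'E'
from h import *
w=eyes.capture('wrist');s=eyes.capture('scene'); cv2.imwrite('pics/w16.png',np.hstack([cv2.resize(w,(400,300)),cv2.resize(s[140:230,180:300],(400,300),interpolation=cv2.INTER_CUBIC)]))
E
```

```text
t: 21.28
eef_pos: [0.491, -0.3007, 0.1579]
eef_rot: [-0.137, -2.137, 2.145]
force: [-0.4, 0.0, 0.4]
finger_gap: -0.0001
```

View pics/w16.png

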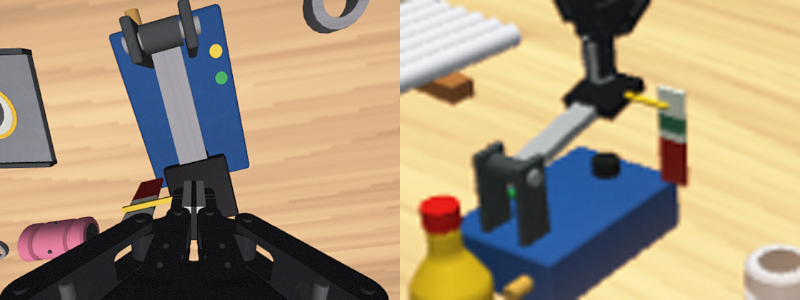

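```bash
python3 -m pendant '{"xyz":[[0.3,0,0.3],[0,0.2,0],[0,0.2,0],[0,0.2,0]],"turn":[0,0,0,0]}';python3 -m pendant '{"xyz":[[0,0.2,0],[0,0.2,0],[0,0,0]],"turn":[0,0,0]}';python3 -m pendant '{"xyz":[[0,0.2,0],[0,0.2,0],[0,0,0]],"turn":[0,0,0]}'
```

```text
t: 21.88
eef_pos: [0.4841, -0.3074, 0.1478]
eef_rot: [-0.142, -2.135, 2.148]
force: [-2.5, -1.4, 2.9]
finger_gap: 0.0004
t: 22.25
eef_pos: [0.4836, -0.3077, 0.1395]
eef_rot: [-0.141, -2.134, 2.148]
force: [-1.3, 0.4, 4.7]
finger_gap: 0.0001
t: 22.62
eef_pos: [0.4832, -0.3078, 0.1321]
eef_rot: [-0.14, -2.134, 2.148]
force: [-2.2, 0.7, 5.2]
finger_gap: -0.0001
```

```bash
python3 -m pendant '{"xyz":[[0,0.2,0],[0,0.15,0],[0,0,0],[0,0,0]],"turn":[0,0,0,0]}'
python3 - <<'E'
from h import *
w=eyes.capture('wrist');s=eyes.capture('scene'); cv2.imwrite('pics/w17.png',np.hstack([cv2.resize(w,(400,300)),cv2.resize(s[140:230,180:300],(400,300),interpolation=cv2.INTER_CUBIC)]))
E
```

```text
t: 23.12
eef_pos: [0.4832, -0.3079, 0.1267]
eef_rot: [-0.14, -2.133, 2.148]
force: [-2.6, 1.3, 6.3]
finger_gap: 0.0001
```

View pics/w17.png

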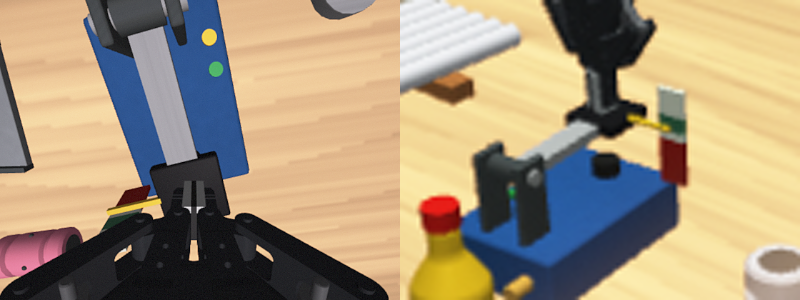

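The pointer tip at (668,128) is in the green band, about y 117–137. I'll hold, check for drift and view the whole scene.

```bash
python3 -m pendant '{"xyz":[[0,0,0],[0,0,0],[0,0,0],[0,0,0]],"turn":[0,0,0,0]}'
python3 - <<'E'
from h import *
s=eyes.capture('scene'); cv2.imwrite('pics/s18.png',s); t=eyes.capture('top'); cv2.imwrite('pics/t18.png',t)
cv2.imwrite('pics/z18.png',np.hstack([cv2.resize(t[150:250,110:310],(500,250),interpolation=cv2.INTER_CUBIC),cv2.resize(s[150:200,240:290],(250,250),interpolation=cv2.INTER_CUBIC)]))
E
```

```text
t: 23.72
eef_pos: [0.4832, -0.3079, 0.1286]
eef_rot: [-0.14, -2.133, 2.148]
force: [-2.0, 1.2, 5.6]
finger_gap: -0.0003
```

View pics/s18.png

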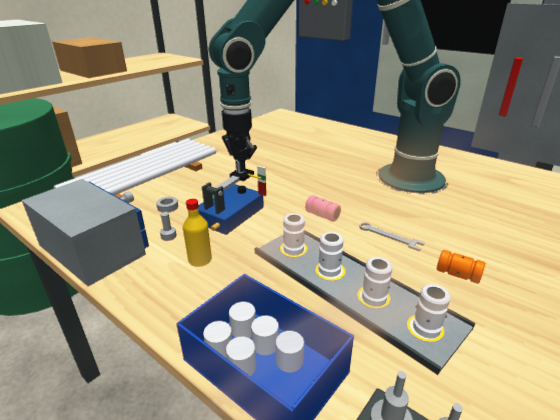

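View pics/z18.png

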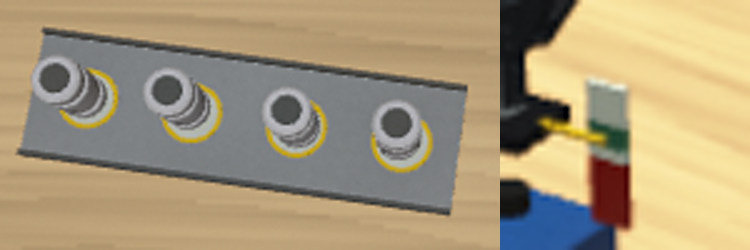

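```bash
python3 -m pendant '{"xyz":[[0,0.15,0]],"turn":[0]}'
python3 - <<'E'
from h import *
for i in range(6):
    im=eyes.capture('scene'); s=sensors.sense(); print(s['t'],s['eef_pos'][2].round(4),s['force'].round(1))
cv2.imwrite('pics/z19.png',cv2.resize(im[150:200,240:290],(500,500),interpolation=cv2.INTER_CUBIC))
E
```

```text
t: 23.95
eef_pos: [0.4831, -0.3079, 0.1262]
eef_rot: [-0.14, -2.133, 2.149]
force: [-3.5, 0.9, 7.3]
finger_gap: -0.0002
24.0 0.1259 [-2.2  0.6  7. ]
24.05 0.126 [-2.7  0.5  7.5]
24.1 0.1261 [-2.5  0.6  7.1]
24.15 0.1261 [-2.6  0.6  5.4]
24.2 0.1261 [-4.   0.9  6.3]
24.25 0.1261 [-3.3  0.9  6. ]
```

View pics/z19.png

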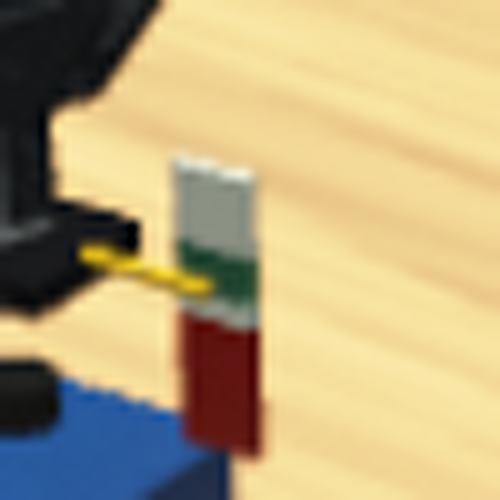

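```bash
python3 -m pendant '{"xyz":[[0,-0.03,0]],"turn":[0]}'
python3 - <<'E'
from h import *
for i in range(4):
    im=eyes.capture('scene'); s=sensors.sense(); print(s['t'],s['eef_pos'][2].round(4),s['force'].round(1))
from workcell import order
print(order.sign_off())
E
```

```text
t: 24.38
eef_pos: [0.4832, -0.3079, 0.1272]
eef_rot: [-0.14, -2.133, 2.149]
force: [-3.6, 0.2, 6.1]
finger_gap: -0.0002
24.425 0.1273 [-2.9  0.4  6.3]
24.475 0.1273 [-2.1 -0.2  5.6]
24.525 0.1272 [-2.2  0.2  5.8]
24.575 0.1272 [-2.   0.8  6.3]
the job is handed in; nothing more can be done
None
```

The fallen sleeve is standing on its empty mark and released, and I handed the job in at about 24.6 s with the arm holding the paddle in the green band.

**Sleeve:** I gripped it lightly by one end and lifted it. Small vertical jerks swung it towards upright. I levelled it against the lane, shifted it back about 13 mm onto the mark, and let go. The wrist camera then put its top at (0.582, 0.0555), against the mark at (0.580, 0.0555). The same method read the neighbouring sleeves' tops 4–6 mm off their marks, so the true error could be a few millimetres, still well inside 16 mm. The last pictures show all four sleeves upright and the other things apparently where they were. I did not measure how far the neighbours or the other things had moved.

**Paddle:** I pressed the middle of the pad with closed fingertips. At hand-in the upward force was about 6 N and the tool height was steady at 0.127 m.
- **Depth:** I estimate 0.19 rad from the travel since first contact.
- **Disagreement:** the pointer in the scene picture read nearer the lower edge of the green, about 0.23 rad. I put that down to parallax and backed off about 1 mm before handing in. Both readings are within 0.13–0.27 rad.

One measuring script crashed on a bad image crop and was rerun; it did not move the arm.

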